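# Set the code on the game chest and feel for its worn catch

### The job

Unlock the plywood game chest by turning its three paddle-wheel dials one after the other: first the orange dial to four dots, then the blue to two dots, each centred in its window at the red marks, then the green to five dots. The green dial's catch is worn and lets go a little before or after the middle of its window, so creep it to and fro around there until the red-tipped bolt springs out at the end of the chest, then let go. Leave the loose things around it, and the wrench on its top, where they are.

Things in the scene. Friction and masses are not known exactly. Their poses are not given: they have to be found in the camera images.
- chest: plywood chest fixed to the table; origin on the table under the middle of the lock housing. z up, x from its front (robot side) to its back, y to the left. Housing x -65..65, y -130..130, flat grey roof 100 high; the chest proper, x 65..185, is as high. Dial axle along y at x 0, height 75; dials left to right orange, blue, green, 80 apart, paddles' middles at y 95, 15, -65
- lock_top (a point): middle of the roof, 100 high, axes as the chest. Each wheel rises through a roof slot (x -43..43, 32 wide) to at most 123 high. Its window (22 along x, 24 along y, brass frame, red marks at its middle x 0) lies 34 to the right of (-y from) the paddles' middle and shows a white drum that turns with the dial: five fields of 1 to 5 black dots
- dial_orange (a joint): rotation of the orange dial, rad; growing, its top moves towards chest +x. One dot is centred in the window at 0, two dots at 1.2566, three 2.5133, four 3.7699, five 5.0265; repeats every 6.2832, no end stop. Stays where left (friction 0.06 to 0.1 N m). Frees the bolt within 0.2 of the middle of the four-dot field
- dial_blue (a joint): rotation of the blue dial, rad; growing, its top moves towards chest +x. One dot is centred in the window at 0, two dots at 1.2566, three 2.5133, four 3.7699, five 5.0265; repeats every 6.2832, no end stop. Stays where left (friction 0.06 to 0.1 N m). Frees the bolt within 0.2 of the middle of the two-dot field
- dial_green (a joint): rotation of the green dial, rad; growing, its top moves towards chest +x. One dot is centred in the window at 0, two dots at 1.2566, three 2.5133, four 3.7699, five 5.0265; repeats every 6.2832, no end stop. Stays where left (friction 0.06 to 0.1 N m). Frees the bolt in a band of 0.09 each way about a point hidden up to 0.25 either side of the five-dot middle
- orange_hub (a point): middle of the orange paddles on the axle, 25 below the roof. Five paddles, 6 thick, 26 wide along the axle, reach from the 21 radius hub to 48 radius; at joint value q they point q + 0.6283 + k x 1.2566 rad from straight up (towards chest +x), so a centred field has a paddle 36 degrees either side of the top. Push them with shut fingertips 5 above the roof, in several strokes
- blue_hub (a point): the same for the blue dial, whose wheel is alike
- green_hub (a point): the same for the green dial, whose wheel is alike
- orange_code (a point): middle of the orange drum's four-dot field, on the drum's surface, 21 from the axle; centred in the window when straight above the axle
- blue_code (a point): the same for the blue drum's two-dot field
- green_code (a point): the same for the green drum's five-dot field
- bolt (a joint): travel of the spring bolt, m: 0 locked, 0.014 fully out; a spring (about 4 N) drives it towards chest -y as soon as all three dials free it; it then locks the dials, felt as a hard stop after a little play
- bolt_tip (a point): outer end of the red tip of the bolt (20 across), 59 over the table at the chest's right end; 21 out of the end wall when locked, 35 when sprung
- tape_roll: bystander: yellow ring 90 across, 25 high, left of the chest; origin under its middle
- glue_jar: bystander: white jar 52 across, 75 high, red cap, right of the chest; origin under its middle
- mirror_ball: bystander: silvery ball on a foot, 78 across, 91 high, left behind; origin under its foot
- wrench: bystander: steel wrench 160 long, lying on the chest's top behind the dials
- offcut: bystander: flat piece of wood 60 x 140 x 18, right in front; origin under its middle

How it is judged:
On the way, in this order (a step that is already met when the one before it is completed fails the run):
1. the orange dial shows four dots, centred in its window (z of orange_code in the frame of chest above 0.09493 m), for 0.2 s.
2. then the blue dial shows two dots, centred, orange still right (z of each of orange_code, blue_code in the frame of chest above 0.09493 m), for 0.2 s.
3. then the green dial is near five dots and the bolt springs out (all of step 2 and z of green_code in the frame of chest above 0.09391 m and value of joint bolt above 0.011 m), for 0.2 s.
At the end, for the whole second after the job is handed in: the bolt is out by more than 11 mm, the orange four and blue two within 0.32 rad and the green five within 0.45 rad of the middle of their windows (all of step 3); the robot touches nothing.
It fails at once if a bystander is shifted by more than 20 mm (distance of any of tape_roll, glue_jar, mirror_ball, wrench, offcut from where it was at the start of the episode above 0.02 m).
It also fails if it takes over 54 s, if anything falls off the work surface, if the arm or the gripper's body presses on something with over 40 N, if the wrist force passes 120 N, or if a joint passes its speed limit or range.

### The arm

A 7-joint arm with a two-finger parallel gripper is mounted at the origin on the work surface. World frame = base frame: x ahead of the robot, y to its left, z up, the work surface at z = 0. Lengths are in m, angles in rad, forces in N, time in s.
With the tool pointing down it reaches from about 0.425 to 0.925 m from the base axis. Payload 6.8 kg.
Tool frame: the origin (TCP) lies midway between the tips of the shut fingers; the grasp point (between the pads) lies 19 mm behind it (env.tcp_to_grasp is the distance from the TCP to the grasp point, in m); z points along the fingers, y is the direction in which the jaws open and shut (so a half turn about z gives the same grasp; the last joint's range is limited). The gripper opens to 85 mm and grips with 20 to 120 N. Pads are 22 mm wide; open, the fingers measure 114 mm over their backs; the gripper's body (76 mm by 85 mm) begins 54 mm behind the grasp point. The pads swing forward as they close: fully open they stand 13 mm farther back than shut.
Start: joints at [1.16, 0.477, 0.022, 1.555, -0.011, 1.109, -0.083], TCP at [0.201, -0.644, 0.231] pointing down, gripper open.
Joint ranges: [-2.96, 2.96], [-0.34, 2.1], [-1.41, 1.46], [0.24, 2.44], [-1.37, 4.51], [0.17, 1.92], [-2.96, 2.96]. Speed limits (rad/s): [2.39, 2.39, 3.14, 3.14, 3.14, 3.14, 3.14].

### API

Orientations are given as [roll, pitch, yaw] about the fixed x, y, z axes, in that order (R = Rz(yaw) Ry(pitch) Rx(roll)).
In Python, from bench import env gives the robot as it stands.
- The arm moves only by the tool drive_tool, never from a script. Its argument "rows" is a list of rows, each a list of 5 numbers: the finger opening in mm, from 0 to 85.4, then the shift along the tool's x, y, z in mm, then the turn about the tool's z in rad. In form: [[claw, tx, ty, tz, turn], ...]. A call has 1 to 5 rows; each row is the pose to reach, as a shift and turn from the pose commanded when the call began, along the tool's axes at that moment; what a row does not reach only later rows make up. A row lasts 1/8 s, in which the tool goes at most 62.5 mm and 10.7 degrees, less where a joint would pass 70% of its speed; a pose out of reach is approached as far as the arm can. A call with a gripper value outside its range is refused whole. The fingers move at their own pace and stop on an object; the grip force is fixed at half the most. Time passes only in rows, so rows that repeat a pose let the fingers close. It gives the time, the measured TCP pose, the force and the opening at its end, in the units of the state.
- env.observe(): the state, without advancing time (a new reading comes with each control period).
- env.snapshot(name): name is "side" or "top"; returns a dict with "color" (384x512x3 uint8, red, green, blue), "vfov" (degrees; the focal length in pixels is half the picture's height over the tangent of half this angle, whatever the lens; pixels are square), "cx", "cy" (the principal point, pixels), "rvec" (rotation vector, rad) and "tvec" (3), from world to camera coordinates, as OpenCV has them. Camera axes: x right, y down, z forward; pixel columns grow to the right and rows downward; lengths in m; the calibration is good to about 2 mm. A picture is of the moment at which its call begins. There is no depth.
- env.finish_job(): hands the job in, once; it reports no verdict.
The state is a dict: "time_s": time; "joint_pos": joint angles; "qvel": joint speeds; "tau": joint torques, N m; "tool_pos": TCP position; "tool_rot": TCP orientation; "ft_force": force on the tool from outside, world axes, zero at the start; "wrist_torque": the same for the moment, N m; "finger_gap": opening from 0.0 (shut) to 1.0 (fully open).
Only numpy, scipy, OpenCV 4.12 (cv2) and the standard library are available. Lean on these libraries where they do the work, as an engineer would, in place of code of your own. Each camera call takes 0.05 s, during which the arm holds its last target.

## Working session

There is one attempt and no reset: what is moved stays moved. The work goes in short steps, Python scripts to look and compute and a tool call to move; the robot and the scene stay as the last step left them, time stands still between calls to the robot, and variables do not carry over. Pictures are saved under pics/ and viewed, and the job is handed in when it is done.

Besides the shell and the picture viewer there is one more tool, called after "Emit:" as name(argument=value, ...), one argument or row to a line, values as JSON. drive_tool: Moves the arm, as the interface text tells. Its arguments: {"type":"object","properties":{"rows":{"type":"array","items":{"type":"array","items":{"type":"number"}}}},"required":["rows"]}

```bash
ls; mkdir -p pics; python3 - <<'E'
from bench import env
import cv2
s=env.observe(); print(s)
for n in ("side","top"):
    d=env.snapshot(n); cv2.imwrite(f"pics/{n}0.png",d["color"][:,:,::-1]); print(n,{k:v for k,v in d.items() if k!="color"})
E
```

```text
pics
{'time_s': 0.0, 'joint_pos': array([ 1.15987928,  0.47779916,  0.02228448,  1.55645592, -0.01149458,
        1.10927977, -0.08311558]), 'qvel': array([-0.00078058,  0.00010666,  0.0024913 ,  0.0002406 ,  0.00057328,
       -0.00126586, -0.00080435]), 'tau': array([ 2.22631564e-05, -5.96450114e+01,  1.60772536e+00, -2.81200272e+01,
        1.24424402e-02,  9.36886965e-03, -4.09115003e-06]), 'tool_pos': array([ 0.20113318, -0.64371889,  0.23032338]), 'tool_rot': array([-3.13978132e+00,  1.14442354e-04,  3.02874633e-01]), 'ft_force': array([-0.11367878,  0.41952119,  0.0162725 ]), 'wrist_torque': array([ 0.02476537, -0.00675026, -0.0179913 ]), 'finger_gap': 1.0011306035109355}
side {'vfov': 42.496704059697606, 'cx': 260.10625886540987, 'cy': 193.45019937298107, 'rvec': array([ 0.3608566 , -2.72224905,  1.24283911]), 'tvec': array([0.512467  , 0.15642186, 1.26936322])}
top {'vfov': 49.462971194486855, 'cx': 256.08843704367996, 'cy': 192.58759435877153, 'rvec': array([ 2.18305101, -2.19412967,  0.05908227]), 'tvec': array([0.02523652, 0.53865931, 1.04124922])}
```

View pics/side0.png

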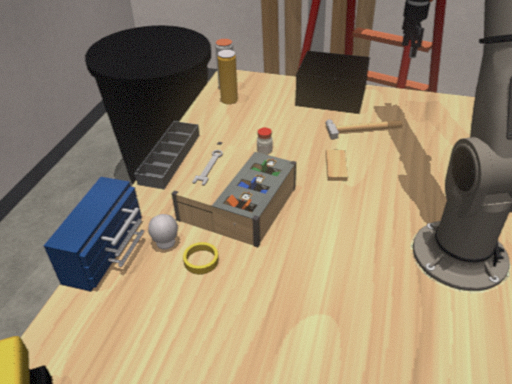

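View pics/top0.png

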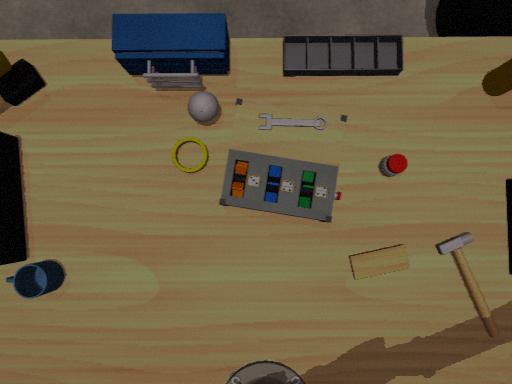

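```bash
python3 - <<'E'
import cv2
a=cv2.imread("pics/top0.png")[140:230,210:350]; cv2.imwrite("pics/t0z.png",cv2.resize(a,None,fx=5.7,fy=5.7,interpolation=cv2.INTER_CUBIC))
a=cv2.imread("pics/side0.png")[145:250,165:305]; cv2.imwrite("pics/s0z.png",cv2.resize(a,None,fx=5.7,fy=5.7,interpolation=cv2.INTER_CUBIC))
E
```

```text
(no output)
```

View pics/t0z.png

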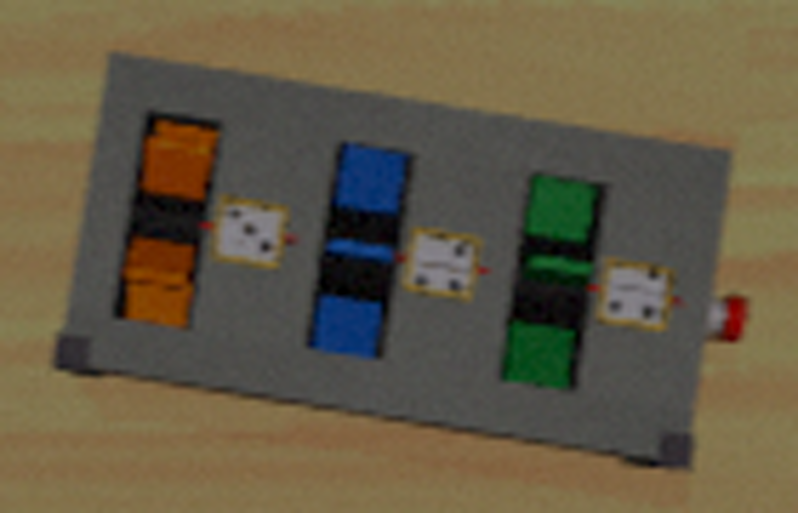

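View pics/s0z.png

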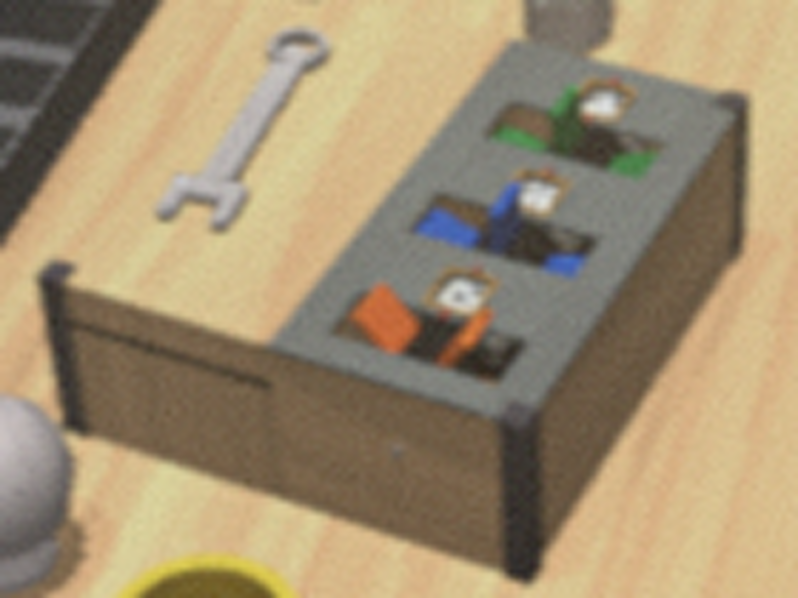

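```bash
cat > h.py <<'E'
import numpy as np, cv2
from bench import env
def cam(d):
    f=d["color"].shape[0]/2/np.tan(np.radians(d["vfov"])/2)
    K=np.array([[f,0,d["cx"]],[0,f,d["cy"]],[0,0,1]]); R=cv2.Rodrigues(np.array(d["rvec"]))[0]; return K,R,np.array(d["tvec"])
def ray(d,uv):
    K,R,t=cam(d); v=R.T@np.linalg.inv(K)@np.array([uv[0],uv[1],1.]); return -R.T@t,v
def onz(d,uv,z):
    o,v=ray(d,uv); return o+v*(z-o[2])/v[2]
def proj(d,P):
    K,R,t=cam(d); p=K@(R@np.array(P)+t); return p[:2]/p[2]
E
python3 - <<'E'
from h import *
d=env.snapshot("top"); np.save("top.npy",d,allow_pickle=True)
s=env.snapshot("side"); np.save("side.npy",s,allow_pickle=True)
z=lambda u,v:((u+.5)/5.7-.5+210,(v+.5)/5.7-.5+140)
for n,p in dict(TL=(108,52),TR=(731,150),BL=(57,370),BR=(690,468),wO=(251,232),wB=(444,263),wG=(635,294)).items():
    print(n,z(*p),onz(d,z(*p),.1).round(4))
zs=lambda u,v:((u+.5)/5.7-.5+165,(v+.5)/5.7-.5+145)
for n,p in dict(wO=(461,293),wB=(538,193),wG=(604,102),BL=(522,412),BR=(737,97),TL=(278,343),TR=(512,40)).items():
    print('side',n,zs(*p),onz(s,zs(*p),.1).round(4))
# mask of frames
hsv=cv2.cvtColor(d["color"],cv2.COLOR_RGB2HSV)
m=((hsv[...,2]>110)&(hsv[...,1]<60)).astype(np.uint8); m[:160]=0;m[215:]=0;m[:,:240]=0;m[:,330:]=0
n,l,st,c=cv2.connectedComponentsWithStats(m)
for i in range(1,n):
    if st[i,4]>15: print('white',st[i],c[i],onz(d,c[i],.1).round(4))
E
```

```text
TL (228.53508771929825, 148.71052631578948) [0.6374 0.0863 0.1   ]
TR (337.83333333333337, 165.90350877192984) [ 0.5954 -0.1696  0.1   ]
BL (219.58771929824562, 204.5) [0.5064 0.1073 0.1   ]
BR (330.640350877193, 221.69298245614033) [ 0.4652 -0.1508  0.1   ]
wO (253.62280701754386, 180.28947368421052) [0.5626 0.0277 0.1   ]
wB (287.4824561403509, 185.7280701754386) [ 0.5495 -0.0514  0.1   ]
wG (320.99122807017545, 191.16666666666666) [ 0.5363 -0.1294  0.1   ]
side wO (245.46491228070175, 195.99122807017545) [0.5626 0.0279 0.1   ]
side wB (258.9736842105263, 178.44736842105263) [ 0.5479 -0.0517  0.1   ]
side wG (270.5526315789474, 162.48245614035088) [ 0.5353 -0.1297  0.1   ]
side BL (256.16666666666663, 216.86842105263156) [0.5134 0.0978 0.1   ]
side BR (293.88596491228066, 161.60526315789474) [ 0.4716 -0.1502  0.1   ]
side TL (213.359649122807, 204.76315789473685) [0.6332 0.0819 0.1   ]
side TR (254.41228070175438, 151.60526315789474) [ 0.5947 -0.1691  0.1   ]
white [248 176  11  10  73] [253.28767123 180.47945205] [0.5622 0.0285 0.1   ]
white [282 181  11  10  65] [286.84615385 185.44615385] [ 0.5501 -0.0499  0.1   ]
white [316 187  11   9  62] [320.69354839 190.80645161] [ 0.5372 -0.1287  0.1   ]
```

```bash
cat >> h.py <<'E'
O=np.array([.5522,-.0322]); YAW=-.163
XD=np.array([np.cos(YAW),np.sin(YAW)]); YD=np.array([-XD[1],XD[0]])
from scipy.spatial.transform import Rotation as Rt
def c2w(x,y,z): return np.array([*(O+XD*x+YD*y),z])
def shift(target,yaw=YAW,st=None):
    s=st or env.observe(); R=Rt.from_euler('xyz',s["tool_rot"]); 
    d=R.as_matrix().T@(np.array(target)-s["tool_pos"]); return (d*1000).round(1), -(yaw-s["tool_rot"][2])
def rel():
    s=env.observe(); p=s["tool_pos"]; e=p[:2]-O
    print("t",round(s["time_s"],2),"chest xyz mm",(np.array([e@XD,e@YD,p[2]])*1000).round(1),"rot",s["tool_rot"].round(3),"F",s["ft_force"].round(1),"gap",round(s["finger_gap"],3))
def look(name,tag):
    d=env.snapshot(name)
    if name=="top": a=d["color"][140:230,210:350]
    else: a=d["color"][145:250,165:305]
    cv2.imwrite(f"pics/{tag}.png",cv2.resize(a,None,fx=5.7,fy=5.7,interpolation=cv2.INTER_CUBIC)[:,:,::-1]); return d
E
python3 - <<'E'
from h import *
rel(); print(shift(c2w(-.050,.095,.17)))
E
```

```text
t 0.2 chest xyz mm [-247.1 -660.6  230.7] rot [-3.14   0.     0.303] F [-1.5 -0.   0.1] gap 1.003
(array([ 515.5, -586.5,   61.3]), np.float64(0.46580738783992337))
```

Emit:
drive_tool(
  rows=[
    [0,515,-586,0,0.466],
    [0,515,-586,0,0.466],
    [0,515,-586,0,0.466],
    [0,515,-586,0,0.466],
    [0,515,-586,0,0.466],
  ],
)

```text
time_s: 0.82
tool_pos: [0.3288, -0.3567, 0.2314]
tool_rot: [3.141, -0.0, -0.163]
ft_force: [1.2, 0.1, 0.4]
finger_gap: -0.002
```

```bash
python3 - <<'E'
from h import *
rel(); print(shift(c2w(-.050,.095,.17)))
E
```

```text
t 0.82 chest xyz mm [-167.8 -356.5  231.4] rot [ 3.141 -0.    -0.163] F [1.2 0.1 0.4] gap -0.002
(array([ 117.7, -451.5,   61.3]), np.float64(-0.0001256865624193193))
```

Emit:
drive_tool(
  rows=[
    [0,118,-451,0,0],
    [0,118,-451,0,0],
    [0,118,-451,0,0],
    [0,118,-451,0,0],
    [0,118,-451,0,0],
  ],
)

```text
time_s: 1.45
tool_pos: [0.4559, -0.0715, 0.2316]
tool_rot: [3.141, -0.001, -0.164]
ft_force: [1.2, -1.0, -0.7]
finger_gap: 0.0
```

```bash
python3 - <<'E'
from h import *
rel(); print(shift(c2w(-.050,.095,.14)))
E
```

```text
t 1.45 chest xyz mm [-88.6 -54.4 231.6] rot [ 3.141e+00 -1.000e-03 -1.640e-01] F [ 1.2 -1.  -0.7] gap 0.0
(array([  38.5, -149.5,   91.6]), np.float64(-0.0005517381257722775))
```

Emit:
drive_tool(
  rows=[
    [0,38,-149,0,0],
    [0,38,-149,0,0],
    [0,38,-149,55,0],
    [0,38,-149,85,0],
    [0,38,-149,85,0],
  ],
)

```text
time_s: 2.08
tool_pos: [0.5151, 0.0674, 0.1441]
tool_rot: [3.14, 0.005, -0.162]
ft_force: [-0.0, 0.2, 0.4]
finger_gap: 0.002
```

```bash
python3 - <<'E'
from h import *
rel(); look("top","t1"); look("side","s1")
E
```

```text
t 2.08 chest xyz mm [-52.7  92.2 144.1] rot [ 3.14   0.005 -0.162] F [-0.   0.2  0.4] gap 0.002
```

View pics/s1.png

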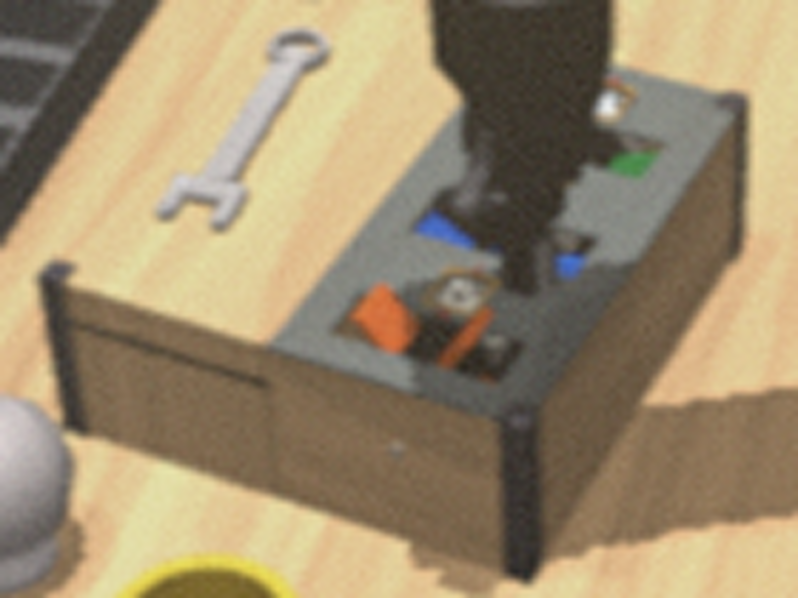

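View pics/t1.png

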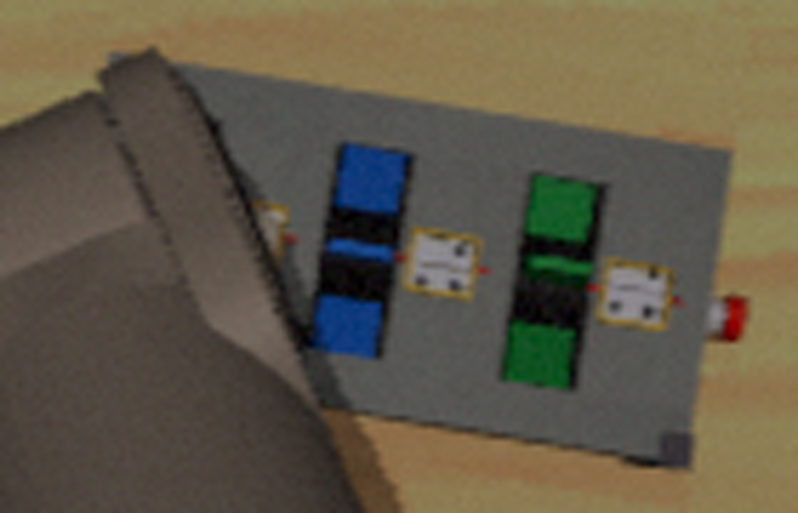

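```bash
python3 - <<'E'
from h import *
d=np.load("side.npy",allow_pickle=True).item()
s=env.observe()
f=lambda P:((proj(d,P)-[165,145])*5.7+2.3).round(0)
print("tcp",f(s["tool_pos"]))
for q in(-36,36):
  for y in (82,108):
    a=np.radians(q); print(q,y,f(c2w(.048*np.sin(a),y/1e3,.075+.048*np.cos(a))))
E
```

```text
tcp [530. 286.]
-36 82 [497. 315.]
-36 108 [471. 350.]
36 82 [385. 282.]
36 108 [359. 316.]
```

Emit:
drive_tool(
  rows=[
    [0,0,-3,20,0],
    [0,0,-3,39,0],
    [0,0,-3,39,0],
  ],
)

```text
time_s: 2.55
tool_pos: [0.5178, 0.0699, 0.108]
tool_rot: [3.141, -0.0, -0.164]
ft_force: [0.1, -1.1, 0.4]
finger_gap: -0.002
```

```bash
python3 - <<'E'
from h import *
rel()
E
```

```text
t 2.55 chest xyz mm [-50.5  95.2 108. ] rot [ 3.141 -0.    -0.164] F [ 0.1 -1.1  0.4] gap -0.002
```

Emit:
drive_tool(
  rows=[
    [0,10,0,3,0],
    [0,20,0,3,0],
    [0,30,0,3,0],
    [0,40,0,3,0],
    [0,50,0,3,0],
  ],
)

```text
time_s: 3.18
tool_pos: [0.5673, 0.0623, 0.1041]
tool_rot: [3.141, 0.001, -0.163]
ft_force: [-1.6, 1.3, -0.1]
finger_gap: 0.002
```

```bash
python3 - <<'E'
from h import *
rel();look("side","s2")
E
```

```text
t 3.17 chest xyz mm [ -0.5  95.6 104.1] rot [ 3.141e+00  1.000e-03 -1.630e-01] F [-1.6  1.3 -0.1] gap 0.002
```

View pics/s2.png

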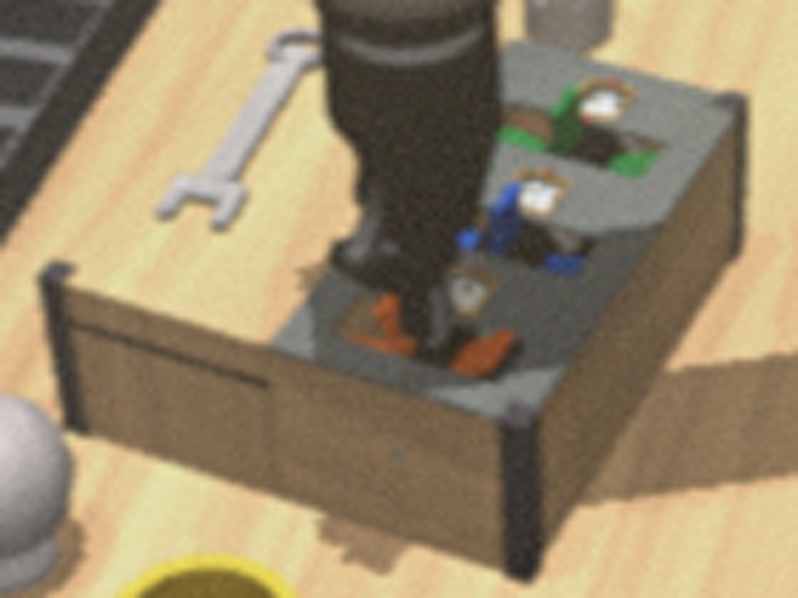

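Emit:
drive_tool(
  rows=[
    [0,4,0,0,0],
    [0,7,0,0,0],
    [0,7,0,0,0],
  ],
)

```text
time_s: 3.6
tool_pos: [0.5742, 0.0612, 0.1044]
tool_rot: [-3.141, -0.001, -0.163]
ft_force: [-0.3, -0.6, -0.2]
finger_gap: -0.001
```

```bash
python3 - <<'E'
from h import *
rel();look("side","s3")
E
```

```text
t 3.6 chest xyz mm [  6.5  95.7 104.4] rot [-3.141e+00 -1.000e-03 -1.630e-01] F [-0.3 -0.6 -0.2] gap -0.001
```

View pics/s3.png

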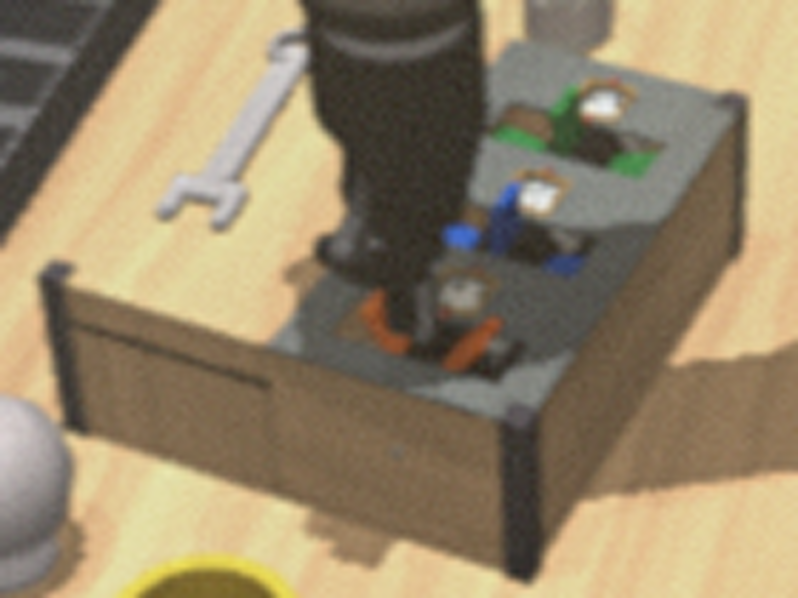

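Emit:
drive_tool(
  rows=[
    [0,1.5,0,0,0],
    [0,1.5,0,0,0],
    [0,-3,0,0,0],
    [0,-3,0,-35,0],
    [0,10,60,-50,0],
  ],
)

```text
time_s: 4.28
tool_pos: [0.5754, 0.0068, 0.1565]
tool_rot: [-3.137, -0.004, -0.153]
ft_force: [0.9, -1.3, 0.7]
finger_gap: 0.002
```

```bash
python3 - <<'E'
from h import *
rel();look("side","s4");look("top","t4")
E
```

```text
t 4.28 chest xyz mm [ 16.6  42.2 156.5] rot [-3.137 -0.004 -0.153] F [ 0.9 -1.3  0.7] gap 0.002
```

View pics/s4.png

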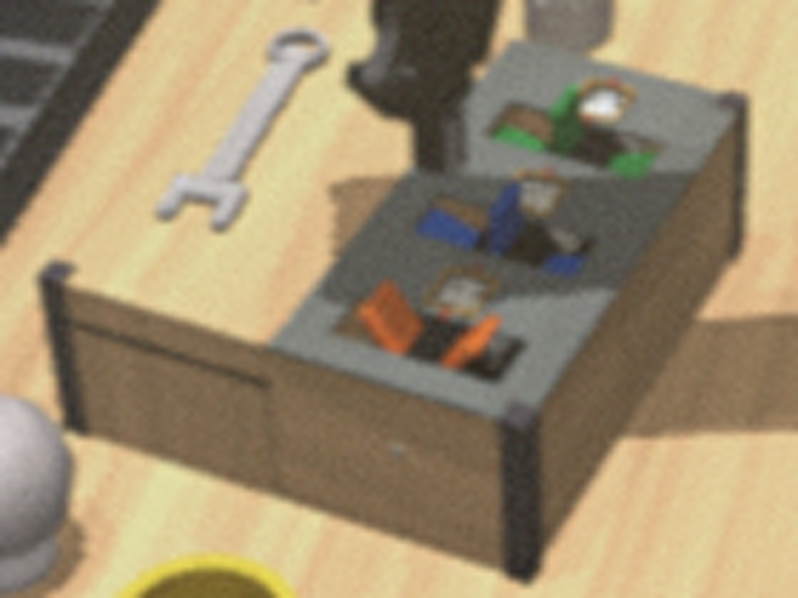

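View pics/t4.png

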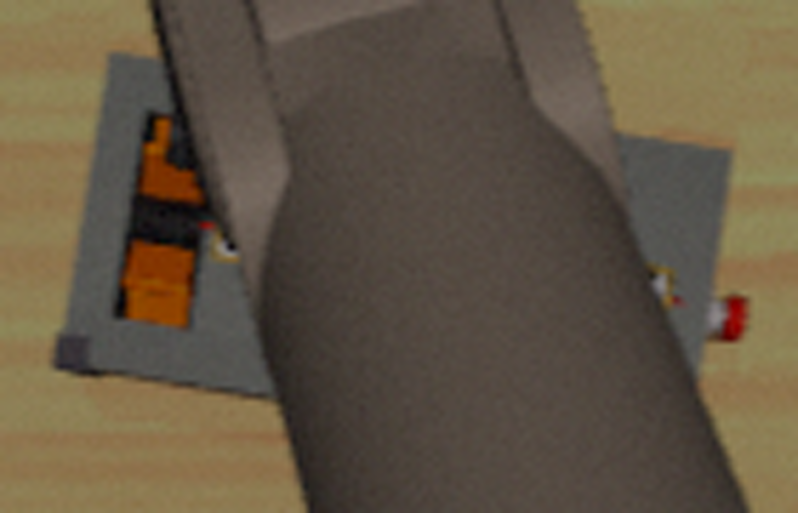

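Emit:
drive_tool(
  rows=[
    [0,8,27,0,0],
    [0,8,27,20,0],
    [0,8,27,52,0],
    [0,8,27,52,0],
  ],
)

```text
time_s: 4.88
tool_pos: [0.5755, -0.0272, 0.1002]
tool_rot: [3.141, 0.004, -0.164]
ft_force: [-1.0, 0.0, 0.3]
finger_gap: -0.001
```

```bash
python3 - <<'E'
from h import *
rel();look("side","s5")
E
```

```text
t 4.88 chest xyz mm [ 22.2   8.7 100.2] rot [ 3.141  0.004 -0.164] F [-1.   0.   0.3] gap -0.001
```

View pics/s5.png

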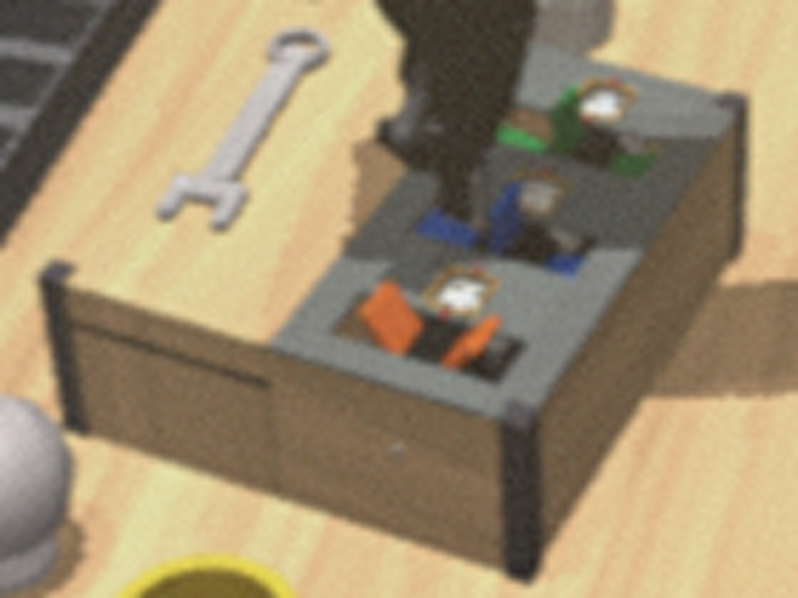

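Emit:
drive_tool(
  rows=[
    [0,0,-6,-4,0],
    [0,-8,-6,-4,0],
    [0,-17,-6,-4,0],
    [0,-26,-6,-4,0],
    [0,-26,-6,-4,0],
  ],
)

```text
time_s: 5.55
tool_pos: [0.5516, -0.0167, 0.1062]
tool_rot: [3.141, 0.001, -0.163]
ft_force: [0.3, -0.4, -0.3]
finger_gap: 0.001
```

```bash
python3 - <<'E'
from h import *
rel();look("side","s6")
E
```

```text
t 5.55 chest xyz mm [ -3.1  15.2 106.2] rot [ 3.141e+00  1.000e-03 -1.630e-01] F [ 0.3 -0.4 -0.3] gap 0.001
```

View pics/s6.png

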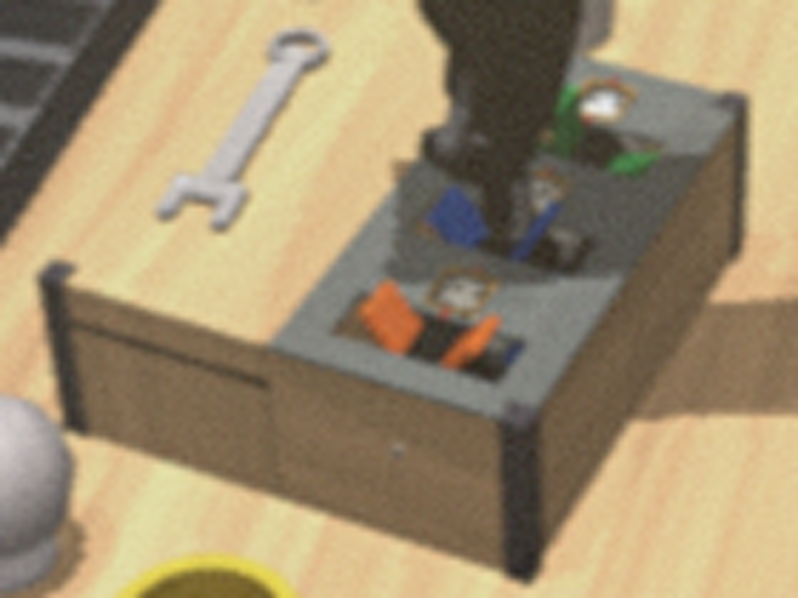

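Emit:
drive_tool(
  rows=[
    [0,-4,0,1,0],
    [0,-5,0,1,0],
    [0,2,0,0,0],
    [0,2,0,-30,0],
    [0,2,0,-30,0],
  ],
)

```text
time_s: 6.22
tool_pos: [0.5563, -0.0168, 0.1379]
tool_rot: [-3.141, -0.003, -0.163]
ft_force: [-0.8, -0.5, -0.5]
finger_gap: -0.002
```

Emit:
drive_tool(
  rows=[
    [0,30,0,0,0],
    [0,52,0,0,0],
    [0,52,0,0,0],
    [0,52,0,20,0],
    [0,52,0,30,0],
  ],
)

```text
time_s: 6.85
tool_pos: [0.6038, -0.0254, 0.1038]
tool_rot: [3.141, 0.004, -0.163]
ft_force: [-0.7, 0.7, 0.6]
finger_gap: 0.005
```

```bash
python3 - <<'E'
from h import *
rel();look("side","s7")
E
```

```text
t 6.85 chest xyz mm [ 49.8  15.1 103.8] rot [ 3.141  0.004 -0.163] F [-0.7  0.7  0.6] gap 0.005
```

View pics/s7.png

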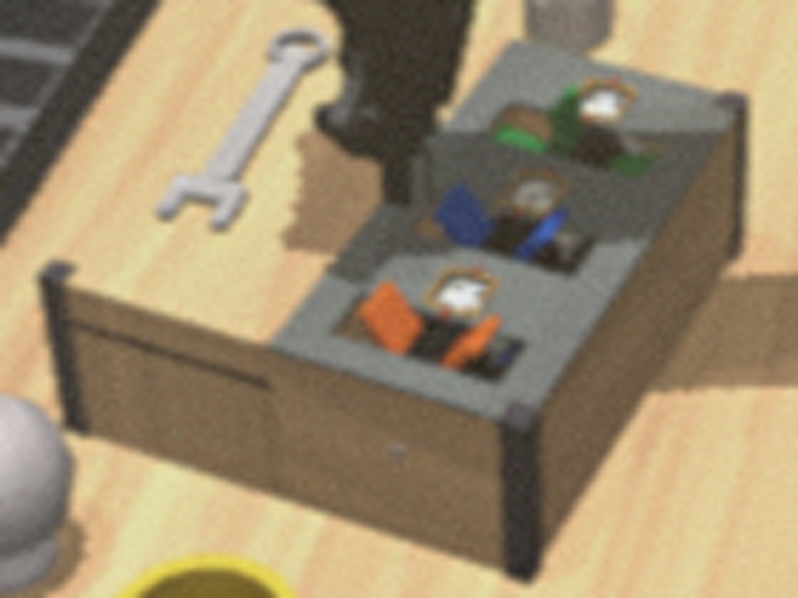

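Emit:
drive_tool(
  rows=[
    [0,-12,0,-1,0],
    [0,-24,0,-1,0],
    [0,-36,0,-1,0],
    [0,-48,0,-1,0],
    [0,-50,0,-1,0],
  ],
)

```text
time_s: 7.52
tool_pos: [0.5553, -0.0171, 0.1071]
tool_rot: [3.141, 0.001, -0.163]
ft_force: [2.3, -0.1, -0.4]
finger_gap: 0.001
```

Emit:
drive_tool(
  rows=[
    [0,-4,0,0,0],
    [0,-6,0,0,0],
    [0,-6,0,0,0],
  ],
)

```text
time_s: 7.9
tool_pos: [0.5505, -0.0164, 0.107]
tool_rot: [3.141, 0.001, -0.163]
ft_force: [0.4, -0.8, 1.1]
finger_gap: -0.002
```

```bash
python3 - <<'E'
from h import *
rel();d=look("side","s8")
f=lambda P:((proj(d,P)-[165,145])*5.7+2.3).round(0)
for q in(-36,36):
  for y in (2,28):
    a=np.radians(q); print(q,y,f(c2w(.048*np.sin(a),y/1e3,.075+.048*np.cos(a))))
E
```

```text
t 7.9 chest xyz mm [ -4.3  15.3 107. ] rot [ 3.141e+00  1.000e-03 -1.630e-01] F [ 0.4 -0.8  1.1] gap -0.002
-36 2 [570. 212.]
-36 28 [547. 244.]
36 2 [462. 181.]
36 28 [438. 213.]
```

View pics/s8.png

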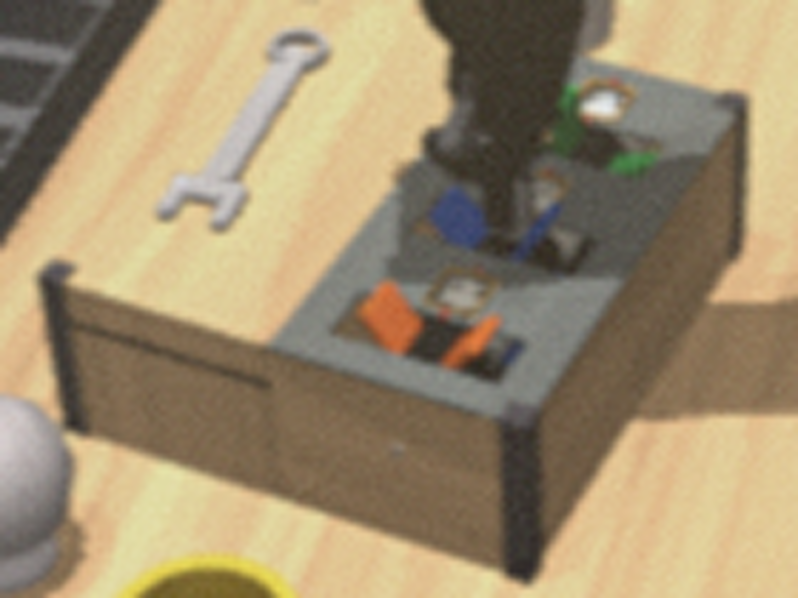

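Emit:
drive_tool(
  rows=[
    [0,-2,0,1,0],
    [0,-4,0,1,0],
    [0,-4,0,1,0],
  ],
)

```text
time_s: 8.32
tool_pos: [0.5466, -0.0157, 0.1061]
tool_rot: [3.142, 0.0, -0.163]
ft_force: [1.5, 0.1, -0.2]
finger_gap: -0.006
```

```bash
python3 - <<'E'
from h import *
rel();d=look("side","s9")
E
```

```text
t 8.32 chest xyz mm [ -8.2  15.4 106.1] rot [ 3.142  0.    -0.163] F [ 1.5  0.1 -0.2] gap -0.006
```

View pics/s9.png

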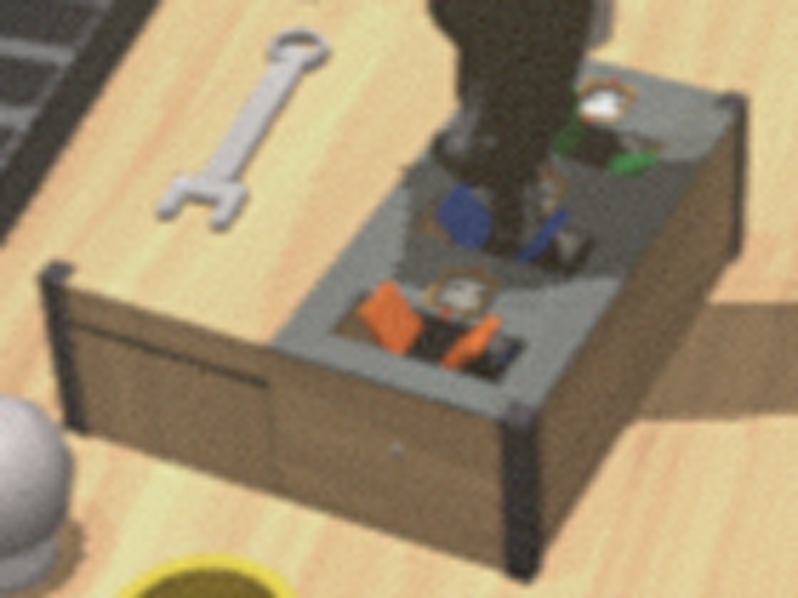

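Emit:
drive_tool(
  rows=[
    [0,4,0,0,0],
    [0,4,0,-40,0],
    [0,4,40,-60,0],
    [0,0,100,-90,0],
    [0,-20,160,-90,0],
  ],
)

```text
time_s: 9.0
tool_pos: [0.5049, -0.1675, 0.1982]
tool_rot: [3.142, -0.004, -0.162]
ft_force: [-0.3, -0.6, -1.5]
finger_gap: -0.001
```

Emit:
drive_tool(
  rows=[
    [0,-20,60,0,0],
    [0,-40,120,0,0],
    [0,-40,120,0,0],
  ],
)

```text
time_s: 9.38
tool_pos: [0.4407, -0.2831, 0.1957]
tool_rot: [3.14, 0.002, -0.173]
ft_force: [-0.1, 1.0, -0.6]
finger_gap: -0.001
```

```bash
python3 - <<'E'
from h import *
rel();look("top","t10");look("side","s10")
E
```

```text
t 9.38 chest xyz mm [ -69.3 -265.7  195.7] rot [ 3.14e+00  2.00e-03 -1.73e-01] F [-0.1  1.  -0.6] gap -0.001
```

View pics/t10.png

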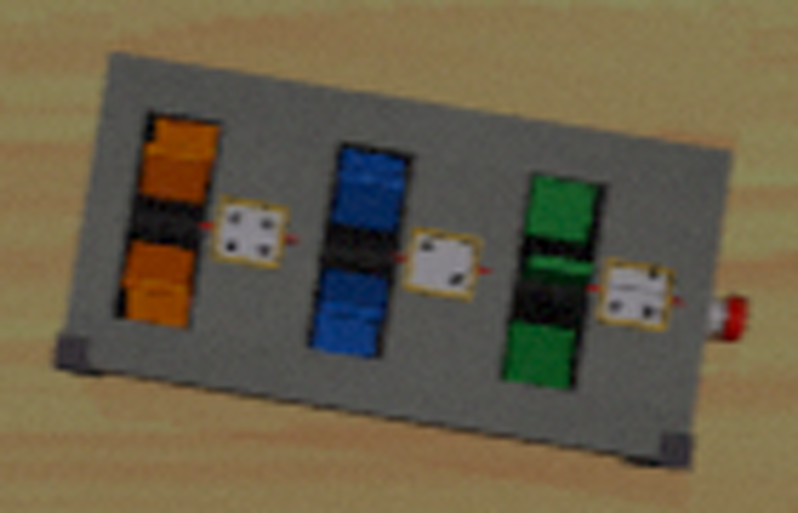

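View pics/s10.png

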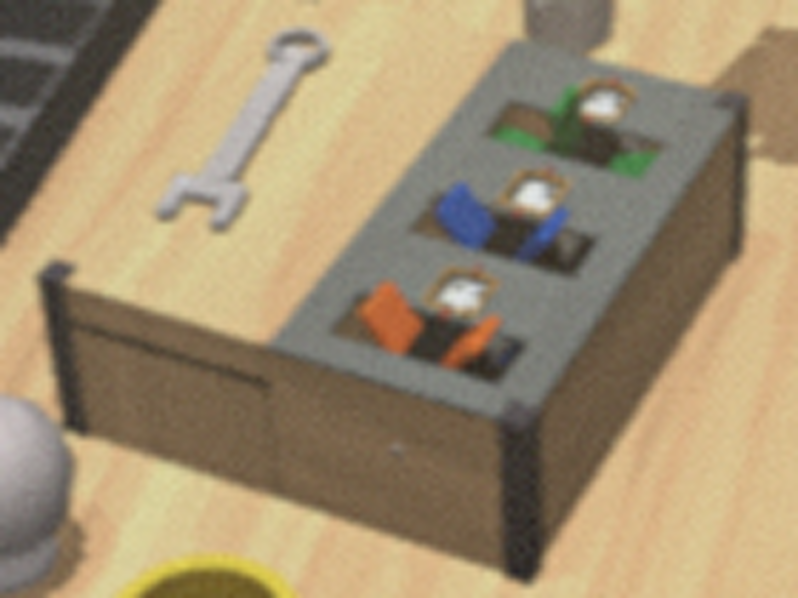

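Emit:
drive_tool(
  rows=[
    [0,15,-60,0,0],
    [0,30,-120,0,0],
    [0,46,-190,0,0],
    [0,46,-200,20,0],
    [0,46,-200,45,0],
  ],
)

```text
time_s: 10.1
tool_pos: [0.5238, -0.0825, 0.1511]
tool_rot: [-3.139, -0.002, -0.155]
ft_force: [-0.4, 0.5, -0.3]
finger_gap: 0.003
```

```bash
python3 - <<'E'
from h import *
rel();look("side","s11")
E
```

```text
t 10.1 chest xyz mm [-19.9 -54.3 151.1] rot [-3.139e+00 -2.000e-03 -1.550e-01] F [-0.4  0.5 -0.3] gap 0.003
```

View pics/s11.png

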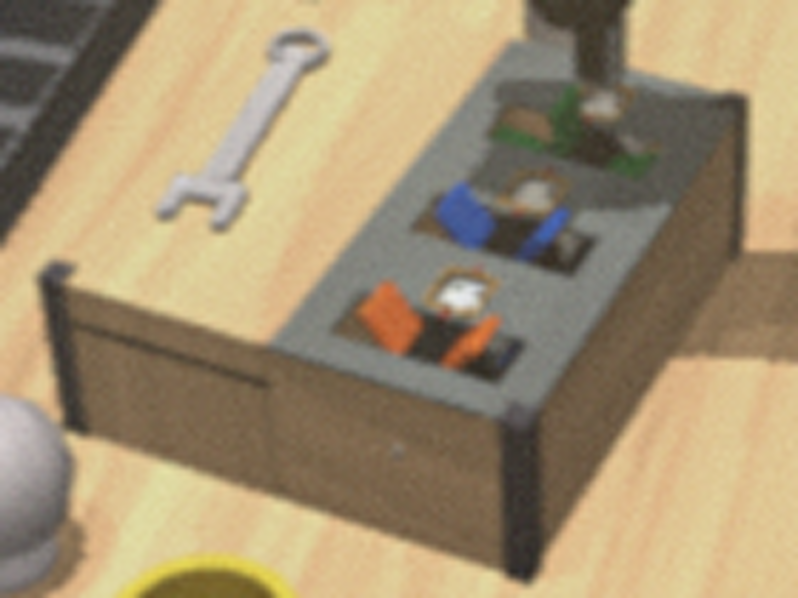

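Emit:
drive_tool(
  rows=[
    [0,0,0,0,0],
    [0,0,0,0,0],
  ],
)

```text
time_s: 10.4
tool_pos: [0.5229, -0.0877, 0.152]
tool_rot: [-3.141, -0.001, -0.163]
ft_force: [0.2, 0.0, 0.2]
finger_gap: -0.004
```

```bash
python3 - <<'E'
from h import *
rel()
E
```

```text
t 10.4 chest xyz mm [-19.9 -59.5 152. ] rot [-3.141e+00 -1.000e-03 -1.630e-01] F [0.2 0.  0.2] gap -0.004
```

Emit:
drive_tool(
  rows=[
    [0,0,5,25,0],
    [0,0,5,47,0],
    [0,0,5,47,0],
    [0,10,5,47,0],
    [0,20,5,47,0],
  ],
)

```text
time_s: 11.02
tool_pos: [0.5416, -0.0964, 0.1048]
tool_rot: [3.141, 0.0, -0.163]
ft_force: [-3.8, 1.3, -0.5]
finger_gap: -0.003
```

```bash
python3 - <<'E'
from h import *
rel()
E
```

```text
t 11.03 chest xyz mm [-1.000e-01 -6.500e+01  1.048e+02] rot [ 3.141  0.    -0.163] F [-3.8  1.3 -0.5] gap -0.003
```

Emit:
drive_tool(
  rows=[
    [0,5,0,0,0],
    [0,8,0,0,0],
    [0,3,0,0,0],
    [0,3,0,-32,0],
    [0,3,0,-32,0],
  ],
)

```text
time_s: 11.65
tool_pos: [0.5462, -0.0968, 0.1385]
tool_rot: [-3.141, -0.006, -0.163]
ft_force: [-0.2, 0.0, 0.2]
finger_gap: -0.004
```

Emit:
drive_tool(
  rows=[
    [0,-30,0,0,0],
    [0,-54,0,0,0],
    [0,-54,0,0,0],
    [0,-54,0,16,0],
    [0,-54,0,31,0],
  ],
)

```text
time_s: 12.28
tool_pos: [0.4915, -0.088, 0.1036]
tool_rot: [-3.141, -0.0, -0.163]
ft_force: [0.2, -0.3, -0.3]
finger_gap: -0.003
```

```bash
python3 - <<'E'
from h import *
rel();d=look("side","s12")
f=lambda P:((proj(d,P)-[165,145])*5.7+2.3).round(0)
for q in(-36,36):
  for y in (-78,-52):
    a=np.radians(q); print(q,y,f(c2w(.048*np.sin(a),y/1e3,.075+.048*np.cos(a))))
E
```

```text
t 12.28 chest xyz mm [-50.9 -64.9 103.6] rot [-3.141 -0.    -0.163] F [ 0.2 -0.3 -0.3] gap -0.003
-36 -78 [638. 117.]
-36 -52 [616. 147.]
36 -78 [533.  89.]
36 -52 [511. 118.]
```

View pics/s12.png

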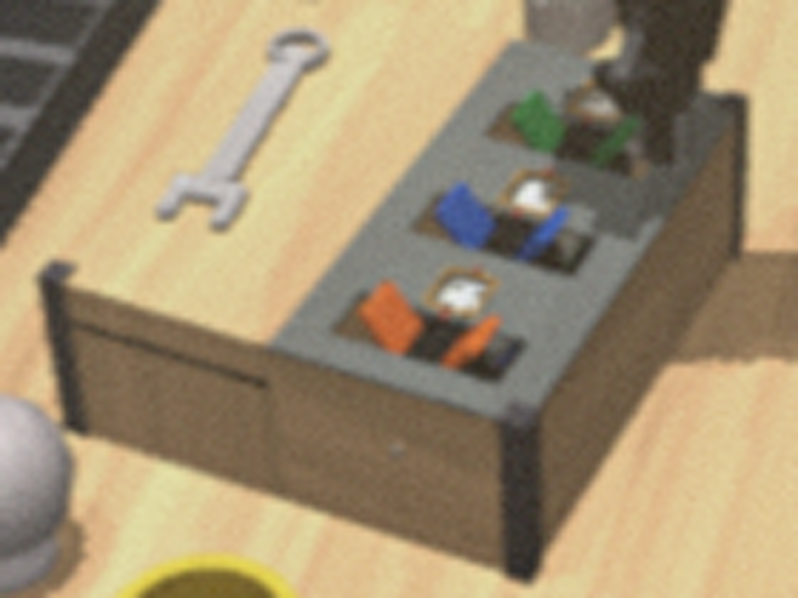

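Emit:
drive_tool(
  rows=[
    [0,10,0,0,0],
    [0,20,0,0,0],
    [0,30,0,0,0],
    [0,40,0,0,0],
    [0,43,0,0,0],
  ],
)

```text
time_s: 12.95
tool_pos: [0.5341, -0.095, 0.1051]
tool_rot: [-3.141, -0.0, -0.163]
ft_force: [-3.5, 0.0, 2.5]
finger_gap: 0.001
```

```bash
python3 - <<'E'
from h import *
rel();look("side","s13");look("top","t13")
E
```

```text
t 12.95 chest xyz mm [ -7.7 -64.9 105.1] rot [-3.141 -0.    -0.163] F [-3.5  0.   2.5] gap 0.001
```

View pics/s13.png

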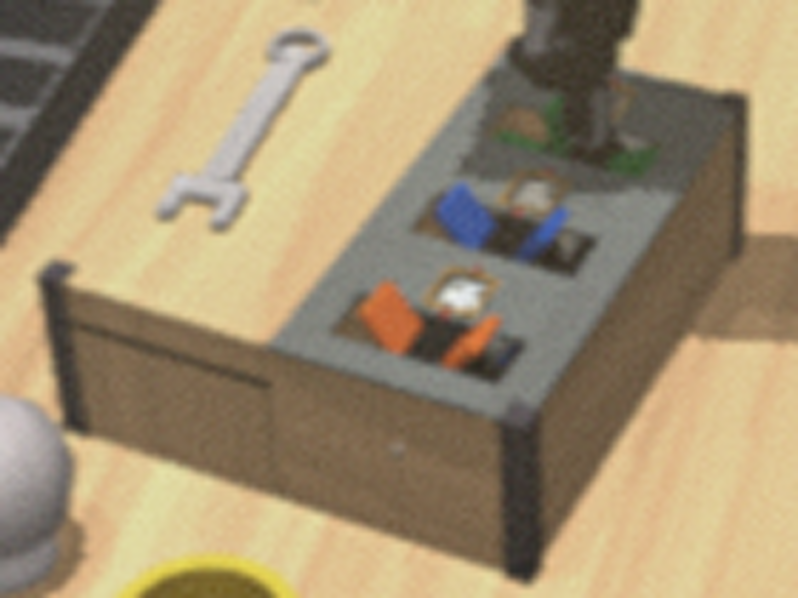

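View pics/t13.png

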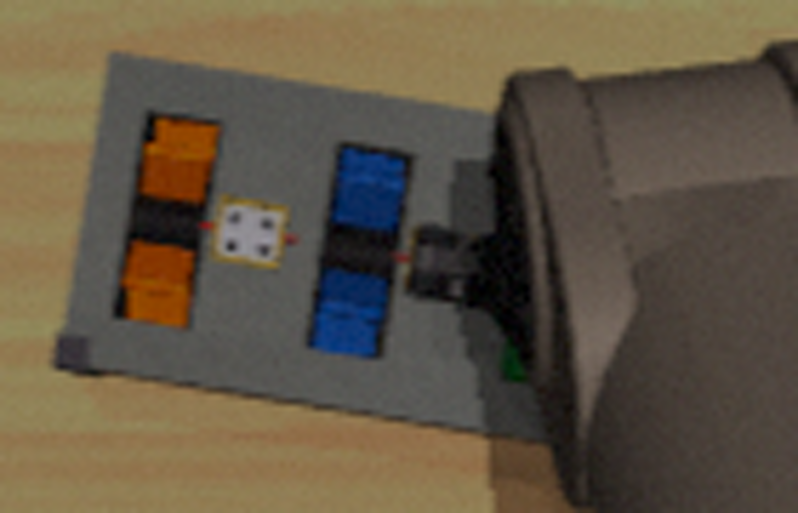

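Emit:
drive_tool(
  rows=[
    [0,1.5,0,0,0],
    [0,3,0,0,0],
    [0,4,0,0,0],
  ],
)

```text
time_s: 13.42
tool_pos: [0.5367, -0.0955, 0.1048]
tool_rot: [3.142, 0.001, -0.163]
ft_force: [-3.7, 0.3, -0.4]
finger_gap: 0.003
```

Emit:
drive_tool(
  rows=[
    [0,1,0,0,0],
    [0,2,0,0,0],
  ],
)

```text
time_s: 13.68
tool_pos: [0.5389, -0.0959, 0.1048]
tool_rot: [3.142, 0.0, -0.163]
ft_force: [-1.6, 0.8, 0.3]
finger_gap: -0.0
```

Emit:
drive_tool(
  rows=[
    [0,1,0,0,0],
    [0,2,0,0,0],
  ],
)

```text
time_s: 13.92
tool_pos: [0.5414, -0.0964, 0.1051]
tool_rot: [3.142, -0.0, -0.163]
ft_force: [-2.9, 0.0, -0.6]
finger_gap: -0.002
```

```bash
python3 - <<'E'
from h import *
rel()
E
```

```text
t 13.93 chest xyz mm [ -0.3 -65.1 105.1] rot [ 3.142 -0.    -0.163] F [-2.9  0.  -0.6] gap -0.002
```

Emit:
drive_tool(
  rows=[
    [0,0.8,0,0,0],
    [0,1.5,0,0,0],
  ],
)

```text
time_s: 14.18
tool_pos: [0.5427, -0.0965, 0.105]
tool_rot: [3.142, -0.0, -0.163]
ft_force: [-2.6, -0.4, -0.4]
finger_gap: 0.006
```

Emit:
drive_tool(
  rows=[
    [0,0.8,0,0,0],
    [0,1.5,0,0,0],
  ],
)

```text
time_s: 14.42
tool_pos: [0.5442, -0.0968, 0.105]
tool_rot: [3.142, -0.0, -0.163]
ft_force: [-1.7, -0.8, -1.2]
finger_gap: -0.001
```

Emit:
drive_tool(
  rows=[
    [0,0.8,0,0,0],
    [0,1.5,0,0,0],
  ],
)

```text
time_s: 14.68
tool_pos: [0.5456, -0.097, 0.105]
tool_rot: [-3.142, -0.0, -0.163]
ft_force: [-2.3, -0.1, -0.5]
finger_gap: 0.0
```

```bash
python3 - <<'E'
from h import *
rel();look("side","s14")
E
```

```text
t 14.68 chest xyz mm [  4. -65. 105.] rot [-3.142 -0.    -0.163] F [-2.3 -0.1 -0.5] gap 0.0
```

View pics/s14.png

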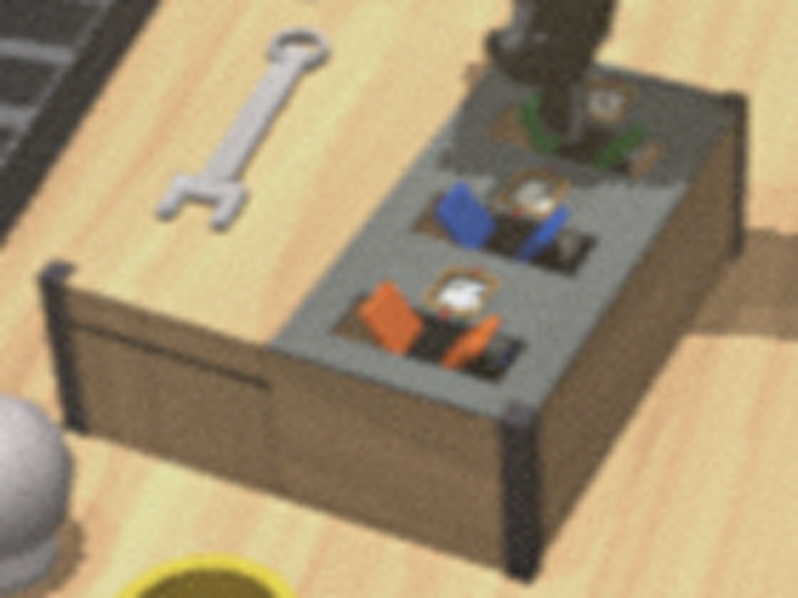

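Emit:
drive_tool(
  rows=[
    [0,0.8,0,0,0],
    [0,1.5,0,0,0],
  ],
)

```text
time_s: 14.98
tool_pos: [0.5471, -0.0972, 0.105]
tool_rot: [3.142, -0.0, -0.163]
ft_force: [-2.1, 0.6, -0.7]
finger_gap: -0.0
```

Emit:
drive_tool(
  rows=[
    [0,0.8,0,0,0],
    [0,1.5,0,0,0],
  ],
)

```text
time_s: 15.22
tool_pos: [0.5484, -0.0975, 0.1049]
tool_rot: [3.142, 0.0, -0.163]
ft_force: [-1.8, 0.7, -0.1]
finger_gap: -0.001
```

Emit:
drive_tool(
  rows=[
    [0,0.8,0,0,0],
    [0,1.5,0,0,0],
  ],
)

```text
time_s: 15.48
tool_pos: [0.5494, -0.0976, 0.1047]
tool_rot: [3.141, 0.001, -0.163]
ft_force: [-4.8, 0.9, 0.5]
finger_gap: 0.003
```

```bash
python3 - <<'E'
from h import *
rel();look("side","s15")
E
```

```text
t 15.47 chest xyz mm [  7.8 -65.  104.7] rot [ 3.141e+00  1.000e-03 -1.630e-01] F [-4.8  0.9  0.5] gap 0.003
```

View pics/s15.png

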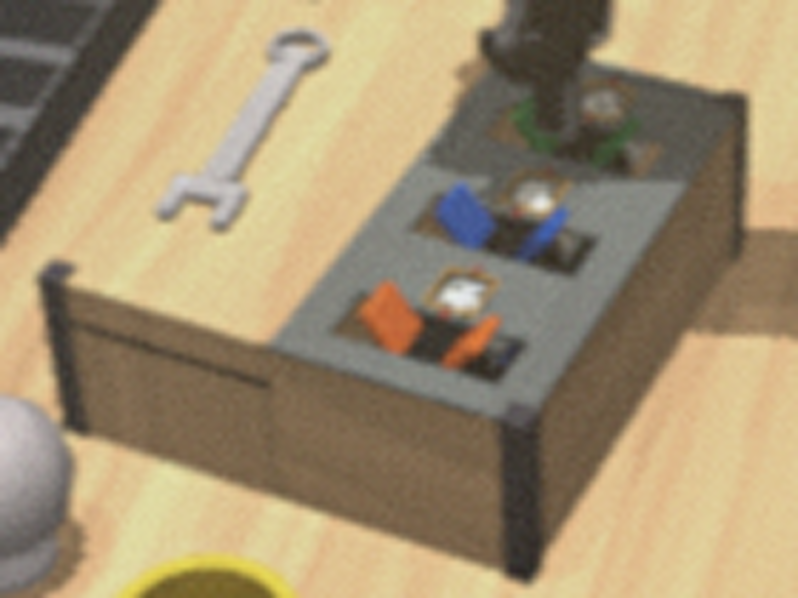

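Emit:
drive_tool(
  rows=[
    [0,1,0,0,0],
    [0,1,0,0,0],
  ],
)

```text
time_s: 15.78
tool_pos: [0.55, -0.0977, 0.1046]
tool_rot: [3.141, 0.002, -0.163]
ft_force: [-5.4, -0.7, -0.3]
finger_gap: -0.001
```

```bash
python3 - <<'E'
from h import *
rel()
E
```

```text
t 15.78 chest xyz mm [  8.5 -65.  104.6] rot [ 3.141e+00  2.000e-03 -1.630e-01] F [-5.4 -0.7 -0.3] gap -0.001
```

Emit:
drive_tool(
  rows=[
    [0,-6,0,0,0],
    [0,-6,0,-30,0],
    [0,-10,30,-60,0],
    [0,-40,90,-90,0],
    [0,-60,150,-90,0],
  ],
)

```text
time_s: 16.4
tool_pos: [0.4744, -0.2281, 0.1972]
tool_rot: [3.14, -0.007, -0.161]
ft_force: [0.3, -0.5, -0.4]
finger_gap: -0.003
```

Emit:
drive_tool(
  rows=[
    [0,0,55,0,0],
    [0,0,60,0,0],
  ],
)

```text
time_s: 16.65
tool_pos: [0.4619, -0.2914, 0.1952]
tool_rot: [3.138, -0.003, -0.171]
ft_force: [0.2, 0.7, -0.3]
finger_gap: 0.002
```

```bash
python3 - <<'E'
from h import *
rel();look("top","t16");look("side","s16")
E
```

```text
t 16.65 chest xyz mm [ -47.  -270.4  195.2] rot [ 3.138e+00 -3.000e-03 -1.710e-01] F [ 0.2  0.7 -0.3] gap 0.002
```

View pics/t16.png

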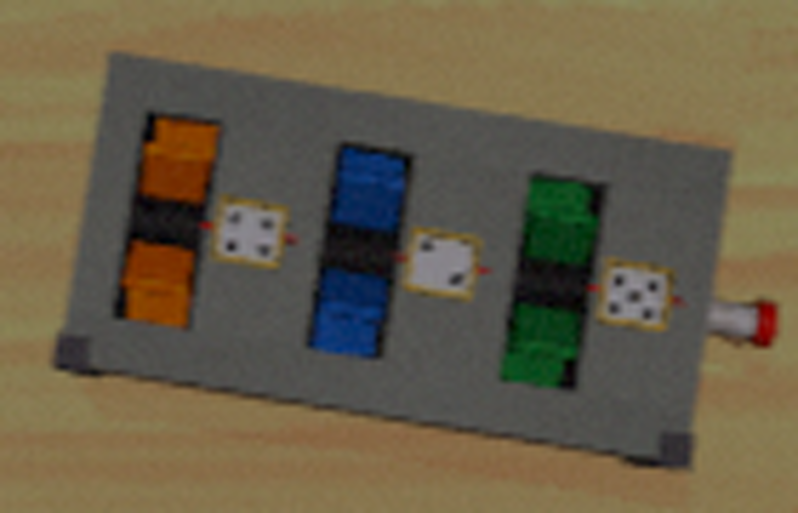

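View pics/s16.png

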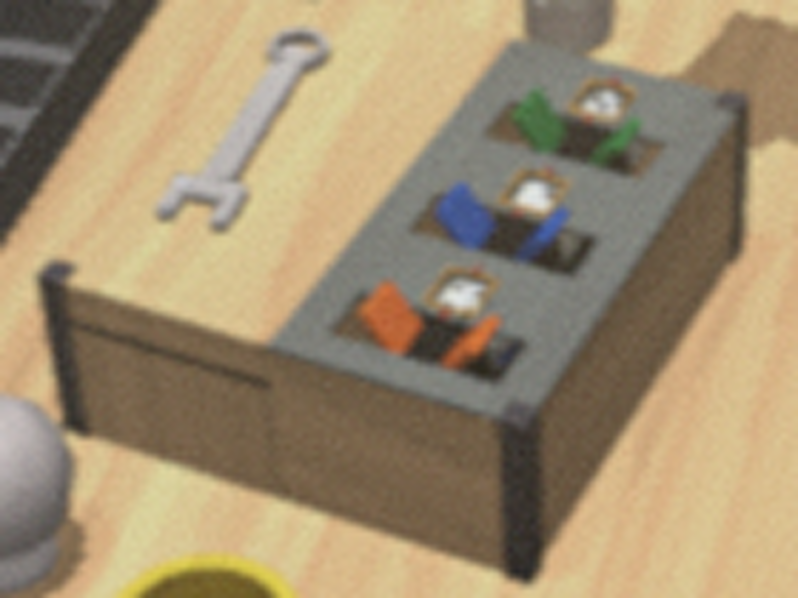

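Emit:
drive_tool(
  rows=[
    [0,0,0,0,0],
    [0,0,0,0,0],
  ],
)

```text
time_s: 17.0
tool_pos: [0.4637, -0.2843, 0.1944]
tool_rot: [-3.141, -0.001, -0.16]
ft_force: [-0.2, -0.1, 0.3]
finger_gap: -0.001
```

```bash
python3 - <<'E'
from h import *
rel()
z=lambda u,v:((u+.5)/5.7-.5+210,(v+.5)/5.7-.5+140)
d=env.snapshot("top")
a,b=[onz(d,z(*p),.059)[:2]-O for p in((747,319),(778,324))]
print("bolt tip y before/after mm",(a@YD*1e3).round(1),(b@YD*1e3).round(1))
d0=np.load("top.npy",allow_pickle=True).item()["color"].astype(int)
def red(c): 
    m=((c[...,0]-c[...,1:].max(-1))>70); m[200:]=0; m[:,360:]*=True; y,x=np.nonzero(m[:, 375:]); return x.mean()+375,y.mean()
print("jar cap px",red(d0),red(d["color"].astype(int)))
env.finish_job()
E
```

```text
t 17.0 chest xyz mm [ -46.4 -263.1  194.4] rot [-3.141e+00 -1.000e-03 -1.600e-01] F [-0.2 -0.1  0.3] gap -0.001
bolt tip y before/after mm -152.9 -166.2
jar cap px (np.float64(397.270462633452), np.float64(162.8220640569395)) (np.float64(397.2167832167832), np.float64(162.83566433566435))
the job is handed in; nothing more can be done
```

The chest is unlocked, and I handed the job in at about 17 s. With shut fingertips I turned the orange dial to four dots in one stroke, then the blue to two dots in two strokes. I then crept the green towards five dots until the push force rose, which meant the dials had locked.

- **Dials and bolt:** The last top view showed four, two and five dots centred at the red marks. The bolt tip moved from about 153 to 166 mm out in chest -y. That is about 13 mm of travel, against the 11 mm needed and 14 mm fully out.
- **Gripper:** It hung clear of the chest at z 0.194 m, with close to zero force on it.
- **Loose things:** The jar cap had not moved (under 0.1 pixel), and the wrench looked unmoved in the side view. I did not measure the tape roll, mirror ball or offcut at the end, but the arm never went near them.
- **Bolt seen late:** The arm hid the bolt in the top view while I crept the green dial, so I found the release by force alone. I confirmed it by sight only after backing away.

No check failed or disagreed with another.

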